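# Empty a tall tub of sockets into the tray under the low bench shelf

### The arm

A 7-joint arm with a two-finger parallel gripper is mounted at the origin on the work surface. World frame = base frame: x ahead of the robot, y to its left, z up, the work surface at z = 0. Lengths are in m, angles in degrees, forces in N, time in s.
With the tool pointing down it reaches from about 0.4 to 0.85 m from the base axis. Payload 4.5 kg.
Tool frame: the origin (TCP) lies midway between the tips of the shut fingers; the grasp point (between the pads) lies 19 mm behind it; z points along the fingers, y is the line along which they close (so a half turn about z gives the same grasp; the last joint's range is limited). The gripper opens to 88 mm and grips with 3 to 60 N. Pads are 18 mm wide; open, the fingers measure 123 mm over their backs; the gripper's body (75 mm by 187 mm) begins 45 mm behind the grasp point.
Start: joints at [-61.834, 39.483, -11.15, 89.685, 9.013, 51.709, -12.324], TCP at [0.276, 0.561, 0.239] pointing down, gripper open.
Joint ranges: [-172.22, 172.22], [-26.19, 119.32], [-84.43, 86.54], [7.71, 146.69], [-57.33, 237.33], [2.42, 119.75], [-152.13, 152.13]. Speed limits (degrees/s): [147.25, 147.25, 180, 180, 180, 180, 180].

### API

Orientations are given as [roll, pitch, yaw] about the fixed x, y, z axes, in that order (R = Rz(yaw) Ry(pitch) Rx(roll)).
In Python, from bench import * gives the robot as it stands.
- The arm moves only by the tool apply_moves, never from a script. Its argument "series" is a list of rows, each a list of 5 numbers: the opening, from -1 (shut) to 1 (fully open), then the shift along the world's x, y, z in mm, then the turn about the world's z in rad. In form: [[claw, dx, dy, dz, spin], ...]. A call has 1 to 5 rows; each row is the pose to reach, as a shift and turn from the pose commanded when the call began; what a row does not reach only later rows make up. A row lasts 1/10 s, in which the tool goes at most 50 mm and 8.59 degrees, less where a joint would pass 70% of its speed; a pose out of reach is approached as far as the arm can. A call with a gripper value outside its range is refused whole. The fingers move at their own pace and stop on an object; "grip_force" is the grip in N (left out, the last holds). Time passes only in rows, so rows that repeat a pose let the fingers close. It gives the time, the measured TCP pose, the force, the opening and the grip force at its end, in the units of the state.
- sense(): the state, without advancing time (a new reading comes with each control period).
- camera(name): name is "side" or "top" or "wrist"; returns a dict with "color" (480x640x3 uint8, red, green, blue), "fov_y" (degrees; the focal length in pixels is half the picture's height over the tangent of half this angle, whatever the lens; pixels are square), "cx", "cy" (the principal point, pixels), "pose" (4x4, takes a point from camera to world coordinates); the wrist camera has in their place "T_tool_cam" (4x4, takes a point from camera to tool coordinates, whose origin is the TCP and whose axes are the flange's). Camera axes: x right, y down, z forward; pixel columns grow to the right and rows downward; lengths in m; the calibration is good to about 2 mm. A picture is of the moment at which its call begins: read the wrist's pose just before it. There is no depth.
- sign_off(): hands the job in; it is judged then, once.
The state is a dict: "time_s": time; "joints": joint angles; "qvel": joint speeds; "joint_efforts": joint torques, N m; "position": TCP position; "orientation": TCP orientation; "force": force on the tool from outside, world axes, zero at the start; "wrist_torque": the same for the moment, N m; "opening": finger opening in m; "grasp_force": force on a finger pad.
Only numpy, scipy, OpenCV 4.12 (cv2) and the standard library are available. Lean on these libraries where they do the work, as an engineer would, in place of code of your own. Each camera call takes 0.05 s, during which the arm holds its last target. There are 200 camera calls.

### The job

Empty the tall square tub of sockets into the metal tray under the low wire shelf, without knocking the shelf or shifting the other things on the bench. There is no room to upend it under there, so first lay it on its side on the open bench with the sockets still inside and let go of it, then take it again with a fresh hold, bring its mouth in under the shelf over the tray and raise its bottom end until all three sockets have slid out into the tray. Finally put the empty tub down on the bench in front of the shelf, standing or lying, and let go of it.

Things in the scene. Friction and masses are not known exactly. Their poses are not given: they have to be found in the camera images.
- tub: Tall open plastic tub, white, square: 64 x 64 mm outside, 180 tall, walls 4, base 5, smooth flat sides, 0.5 kg full, 0.12 empty (up to a third more or less). Starts upright on the bench, left or right of the robot, turned by any angle. Origin: centre of its underside; z runs to the open mouth, x and y square to the sides. Lying, its axis is 32 mm above the bench; it does not roll.
- tub_mouth (a point): Centre of the tub's open mouth, in the plane of the rim, 180 mm from the underside along the tub's z.
- tub_middle (a point): Centre of the tub, 90 mm from the underside along the tub's z.
- socket0_center (a point): Centre of socket 1 of three alike: deep impact sockets of dark steel, 24 mm in diameter, 78 mm long, about 0.12 kg. They start standing loose in the tub. Smooth: they begin to slide on the tub's inside at a slope of about 15 degrees (17 at most).
- socket1_center (a point): Centre of socket 2 of three alike: deep impact sockets of dark steel, 24 mm in diameter, 78 mm long, about 0.12 kg. They start standing loose in the tub. Smooth: they begin to slide on the tub's inside at a slope of about 15 degrees (17 at most).
- socket2_center (a point): Centre of socket 3 of three alike: deep impact sockets of dark steel, 24 mm in diameter, 78 mm long, about 0.12 kg. They start standing loose in the tub. Smooth: they begin to slide on the tub's inside at a slope of about 15 degrees (17 at most).
- shelf: Low wire shelf fixed on the bench, turned up to 11 degrees: deck 220 mm deep (x), 560 wide (y), underside 175 and top 187 above the bench, 18 mm legs at its corners to 193, open front and back. Things fixed on top reach 255 mm, from 90 mm behind the front edge on. Origin: on the bench under the deck's middle; x points from its front edge (x = -110 mm) to its back, away from the robot; z up.
- shelf_front (a point): Middle of the shelf's front edge, on the underside of the deck, 175 mm above the bench.
- tray: Shallow open tray of white-enamelled sheet metal fixed on the bench under the shelf: 170 mm deep (x), 320 mm wide (y), rim 32 mm above the bench, walls 3 mm, floor 3 mm. Origin: centre of its underside; axes parallel to the shelf's. Its near rim lies 15 mm behind (inside of) the shelf's front edge.
- battery: Bystander: a black and red cordless-tool battery pack, 116 x 80 x 66 mm, on the side of the robot opposite to the tub. Origin: centre of its underside. Leave it alone.
- multimeter: Bystander: a yellow multimeter lying flat, 185 x 88 x 51 mm, to the far left. Origin: centre of its underside. Leave it alone.
- tape: Bystander: a roll of pale tape lying flat, 104 mm in diameter, 38 mm high, to the far right. Origin: centre of its underside. Leave it alone.
There are look-alikes about, which are no part of the job. Leave any blue look-alike of the tub alone.

How it is judged:
By the outcome, as a careful person would: the job done as asked, in the order asked, and still so for the second after the job is handed in, with the robot touching nothing.
It also fails if it takes over 72 s, if anything falls off the work surface, if the arm or the gripper's body presses on something with over 40 N, if the wrist force passes 120 N, or if a joint passes its speed limit or range.

## Working session

There is one attempt and no reset: what is moved stays moved. The work goes in short steps, Python scripts to look and compute and a tool call to move; the robot and the scene stay as the last step left them, time stands still between calls to the robot, and variables do not carry over. Pictures are saved under pics/ and viewed, at most 10 in all, crops included, and the job is handed in when it is done.

Besides the shell and the picture viewer there is one more tool, called after ">>>" in YAML: its name, and indented under it one key for each argument. apply_moves: Moves the arm, as the interface text tells. Its arguments: {"type":"object","properties":{"series":{"type":"array","items":{"type":"array","items":{"type":"number"}}},"grip_force":{"type":"number"}},"required":["series"]}

```bash
ls; mkdir -p pics; cat > h.py <<'E'
from bench import *
import numpy as np, cv2
from scipy.spatial.transform import Rotation as R
def K(c):
    f=c["color"].shape[0]/2/np.tan(np.radians(c["fov_y"])/2); return f,c["cx"],c["cy"]
def grab(n):
    s=sense(); c=camera(n)
    if n=="wrist":
        T=np.eye(4); T[:3,:3]=R.from_euler("xyz",s["orientation"],degrees=True).as_matrix(); T[:3,3]=s["position"]
        c["pose"]=T@np.array(c["T_tool_cam"])
    c["pose"]=np.array(c["pose"]); return c
def save(c,n): cv2.imwrite("pics/"+n,c["color"][:,:,::-1])
def ray(c,uv,z):
    f,cx,cy=K(c); P=c["pose"]; uv=np.atleast_2d(uv).astype(float)
    d=np.c_[(uv[:,0]-cx)/f,(uv[:,1]-cy)/f,np.ones(len(uv))]@P[:3,:3].T
    o=P[:3,3]; return o+d*((z-o[2])/d[:,2])[:,None]
def proj(c,X):
    f,cx,cy=K(c); q=(np.atleast_2d(X)-c["pose"][:3,3])@c["pose"][:3,:3]; return np.c_[cx+f*q[:,0]/q[:,2],cy+f*q[:,1]/q[:,2]]
E
python3 - <<'E'
from h import *
s=sense(); print(s)
for n in("top","side"):
    c=grab(n); save(c,n+"0.png"); np.save(n+"0.npy",c,allow_pickle=True); print(n,c["fov_y"],c["cx"],c["cy"],c["pose"].round(3).tolist())
E
```

```text
pics
{'time_s': 0.0, 'joints': array([-61.83353709,  39.53338893, -11.14609042,  89.74463309,
         9.01280746,  51.70941207, -12.32484469]), 'qvel': array([ 0.13374541,  0.04203714,  0.08156859, -0.1097896 , -0.08367067,
        0.03226001, -0.01174736]), 'joint_efforts': array([-7.13641512e-04, -5.27562976e+01, -1.26722250e+00, -1.53432977e+01,
       -5.26832405e-02,  6.54719493e-03,  1.62310712e-04]), 'position': array([0.27598832, 0.5600578 , 0.23790946]), 'orientation': array([-1.79894783e+02,  6.97945937e-03,  1.53775506e+02]), 'force': array([ 0.04461795,  0.37126637, -0.23292935]), 'wrist_torque': array([-0.00473696,  0.01859196,  0.01272287]), 'grasp_force': 0.0, 'opening': 0.08805678244757893}
top 49.15174999208382 321.6554395649952 236.02628846133126 [[-0.011, -0.991, 0.13, 0.411], [-1.0, 0.013, 0.014, -0.014], [-0.015, -0.13, -0.991, 1.425], [0.0, 0.0, 0.0, 1.0]]
side 54.68791555877834 317.0998124311821 242.83730220538558 [[0.855, -0.39, 0.343, 0.07], [-0.519, -0.617, 0.591, -0.89], [-0.019, -0.683, -0.73, 1.214], [0.0, 0.0, 0.0, 1.0]]
```

View pics/top0.png

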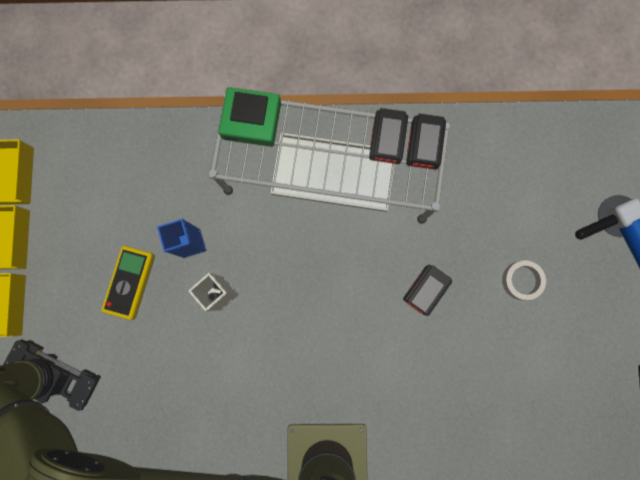

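View pics/side0.png

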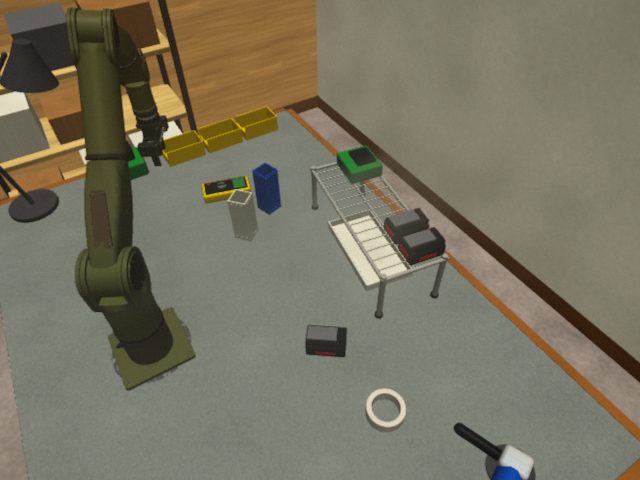

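White tub's rim is at top (208,292), side (242,198). Candidates that could be mistaken for it: the blue tub at top (181,238) is a look-alike, and the white tray at top (332,170) is too big. I choose (208,292). Next I measure it and check a crop.

```bash
python3 - <<'E'
from h import *
c=np.load("top0.npy",allow_pickle=True).item(); im=c["color"]
cr=im[210:340,90:270]; cv2.imwrite("pics/crop.png",cv2.resize(cr,None,fx=4,fy=4,interpolation=cv2.INTER_CUBIC)[:,:,::-1])
m=((im.min(2)>165)&(im.max(2).astype(int)-im.min(2)<25)).astype(np.uint8)
def big(x0,x1,y0,y1):
    z=np.zeros_like(m); z[y0:y1,x0:x1]=m[y0:y1,x0:x1]
    return np.argwhere(z)[:,::-1].astype(np.float32)
p=big(180,240,262,320); r=cv2.minAreaRect(p); b=cv2.boxPoints(r); print("rim px",r)
w=ray(c,b,.18); print(w.round(3), w.mean(0), np.linalg.norm(np.diff(w,axis=0),axis=1))
d=w[1]-w[0]; print("yaw",np.degrees(np.arctan2(d[1],d[0]))%90)
# shelf: leg tops at corners (z .193), deck front edge; tray near rim z .032
L=ray(c,[[213,174],[436,207]],.193); print("legs front",L.round(3),np.linalg.norm(L[1]-L[0]))
t=ray(c,[[271,193],[388,209]],.032); print("tray near",t.round(3),np.linalg.norm(t[1]-t[0]))
print("blue",ray(c,[[158,224],[180,219],[192,240],[168,250]],.18).round(3))
E
```

```text
rim px ((206.6327667236328, 291.5088806152344), (26.622400283813477, 27.563121795654297), 48.8140754699707)
[[0.448 0.323 0.18 ]
 [0.49  0.274 0.18 ]
 [0.442 0.232 0.18 ]
 [0.4   0.28  0.18 ]] [0.44498613 0.27736275 0.18      ] [0.06451064 0.06399731 0.06416249]
yaw 41.104377920216066
legs front [[ 0.727  0.264  0.193]
 [ 0.638 -0.269  0.193]] 0.5404282287344635
tray near [[ 0.713  0.141  0.032]
 [ 0.664 -0.174  0.032]] 0.3190243754000032
blue [[0.608 0.398 0.18 ]
 [0.62  0.345 0.18 ]
 [0.568 0.315 0.18 ]
 [0.545 0.372 0.18 ]]
```

View pics/crop.png

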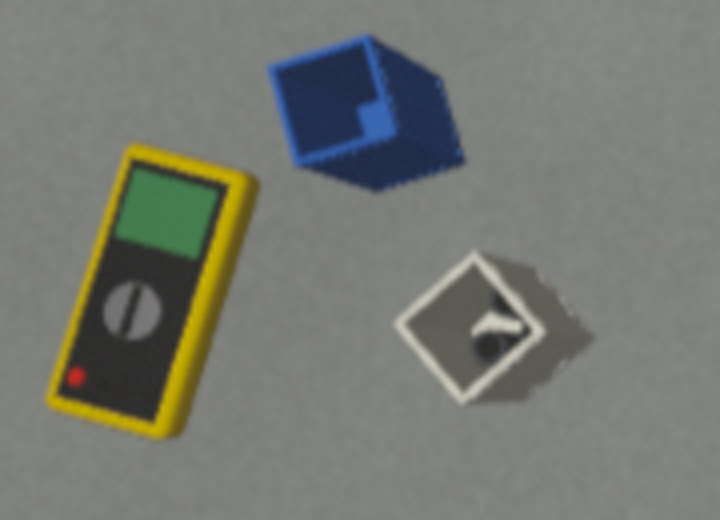

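>>> apply_moves:
  series:
    - [1,25,-42,0,-0.08]
    - [1,50,-84,0,-0.16]
    - [1,75,-126,0,-0.24]
    - [1,100,-168,0,-0.32]
    - [1,125,-210,0,-0.4]

```text
time_s: 0.6
position: [0.4018, 0.3487, 0.2386]
orientation: [-180.0, 0.0, 130.7]
force: [1.2, 0.4, 0.2]
opening: 0.0881
grasp_force: 0.0
```

>>> apply_moves:
  series:
    - [1,22,-37,0,0]
    - [1,44,-73,0,0]
    - [1,44,-73,0,0]

```text
time_s: 0.9
position: [0.4488, 0.2702, 0.2384]
orientation: [-179.9, 0.3, 130.2]
force: [0.1, -0.6, -0.1]
opening: 0.0881
grasp_force: 0.0
```

```bash
python3 - <<'E'
from h import *
s=sense(); print(s["position"],s["orientation"],s["joints"].round(1),s["time_s"],s["force"])
c=grab("wrist"); save(c,"w1.png")
P=c["pose"]; print(P.round(3).tolist())
print(proj(c,[[.448,.323,.18],[.49,.274,.18],[.442,.232,.18],[.4,.28,.18]]).round())
E
```

```text
[0.44880027 0.27024338 0.23839999] [-179.8675432     0.27103657  130.20059155] [-32.1  31.9  -6.5 107.2   5.6  41.4  -1.8] 0.9 [ 0.13310773 -0.59298375 -0.11149098]
[[0.764, 0.612, 0.203, 0.398], [0.645, -0.724, -0.245, 0.334], [-0.003, 0.318, -0.948, 0.383], [0.0, 0.0, 0.0, 1.0]]
[[375. 188.]
 [371. 296.]
 [264. 297.]
 [256. 192.]]
```

View pics/w1.png

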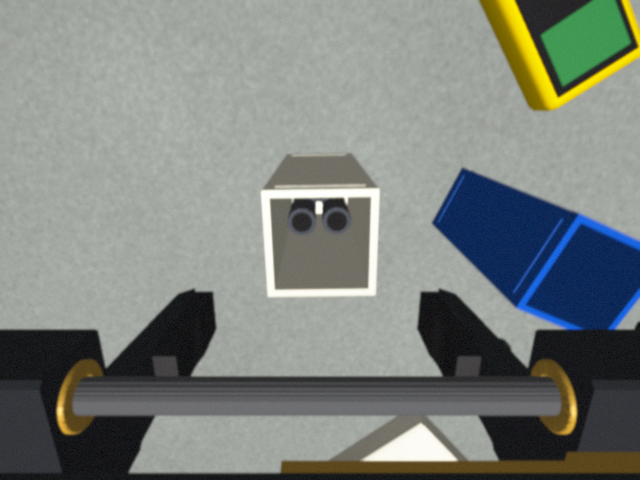

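Close up, the white tub's rim corners are at (264,189), (378,189), (375,295) and (268,297), with two dark sockets visible inside. The blue look-alike is off to the right.

```bash
python3 - <<'E'
from h import *
c=grab("wrist"); s=sense(); im=c["color"]
m=(im.min(2)>190).astype(np.uint8); m[350:]=0
n,l,st,ce=cv2.connectedComponentsWithStats(m); k=1+st[1:,4].argmax()
h=cv2.convexHull(np.argwhere(l==k)[:,::-1].astype(np.float32)); q=cv2.approxPolyDP(h,8,True)[:,0]; print(q)
w=ray(c,q,.18); print(w.round(4),w.mean(0))
e=[np.degrees(np.arctan2(*(w[(i+1)%4]-w[i])[[1,0]]))%90 for i in range(4)]; print(e)
ctr=w.mean(0); print(s["position"],s["orientation"],"shift mm",(ctr-s["position"])*1000)
E
```

```text
[[377. 197.]
 [372. 302.]
 [265. 301.]
 [260. 198.]]
[[0.4499 0.3241 0.18  ]
 [0.4915 0.2755 0.18  ]
 [0.4424 0.2345 0.18  ]
 [0.4017 0.2823 0.18  ]] [0.44636166 0.27907465 0.18      ]
[np.float64(40.60728654055697), np.float64(39.84954208360813), np.float64(40.44848771450586), np.float64(40.918895665374585)]
[0.44556548 0.27672321 0.2385473 ] [-1.79975844e+02 -6.51297685e-03  1.30699083e+02] shift mm [  0.79618024   2.35143524 -58.54729924]
```

>>> apply_moves:
  series:
    - [1,1,2,-25,0]
    - [1,1,2,-55,0]
    - [1,1,2,-85,0]
    - [1,1,2,-105,0]
    - [1,1,2,-105,0]

```text
time_s: 1.5
position: [0.4434, 0.2807, 0.1314]
orientation: [-179.7, -0.1, 131.1]
force: [-0.3, 1.1, 0.3]
opening: 0.0883
grasp_force: 0.0
```

>>> apply_moves:
  series:
    - [-1,0,0,0,0]
    - [-1,0,0,0,0]
    - [-1,0,0,0,0]
    - [-1,0,0,0,0]
    - [-1,0,0,0,0]
  grip_force: 10

```text
time_s: 2.0
position: [0.4457, 0.2794, 0.1344]
orientation: [-180.0, -0.0, 130.9]
force: [-2.2, -1.1, 5.3]
opening: 0.0641
grasp_force: 10.0
```

>>> apply_moves:
  series:
    - [-1,7,-8,1.5,0]
    - [-1,14,-16,2.5,0]
    - [-1,21,-24.5,3,0]
    - [-1,28,-33,2.5,0]
    - [-1,35,-41,1.5,0]

```text
time_s: 2.5
position: [0.4823, 0.2375, 0.1351]
orientation: [180.0, 0.0, 130.8]
force: [-0.7, 1.6, -1.1]
opening: 0.0638
grasp_force: 10.0
```

```bash
python3 - <<'E'
from h import *
s=sense(); print(s["position"],s["force"],s["wrist_torque"])
c=grab("side"); im=c["color"][140:280,170:330]; cv2.imwrite("pics/s1.png",cv2.resize(im,None,fx=4,fy=4)[:,:,::-1])
E
```

```text
[0.48234252 0.23746101 0.13505664] [-0.72768663  1.60441701 -1.13164012] [0.11655069 0.56768703 0.02057228]
```

View pics/s1.png

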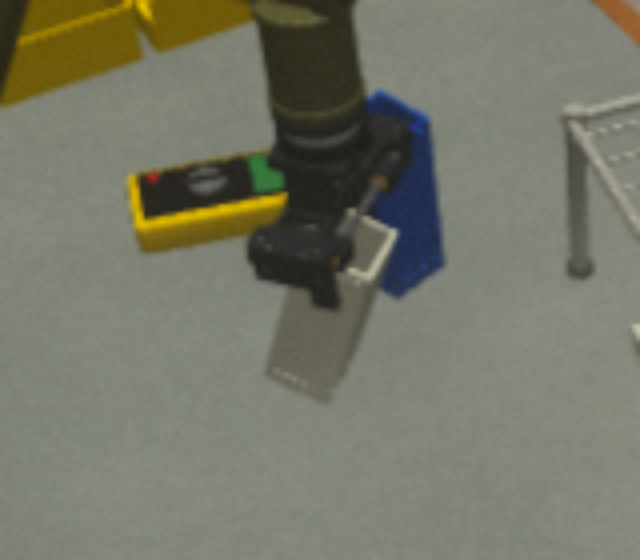

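The tub tilts about its bottom edge, pivoting in the light grip. Rim is now at crop (370,245) and the base at (300,385). I carry on along the arc.

>>> apply_moves:
  series:
    - [-1,8.5,-10,-2.5,0]
    - [-1,17,-20,-6,0]
    - [-1,25.5,-29.5,-11,0]
    - [-1,33,-39,-17,0]
    - [-1,41,-48,-24,0]

```text
time_s: 3.05
position: [0.5235, 0.1897, 0.1108]
orientation: [179.9, 0.0, 130.8]
force: [0.0, 0.5, 0.6]
opening: 0.0639
grasp_force: 10.0
```

>>> apply_moves:
  series:
    - [-1,7,-8.5,-8,0]
    - [-1,14,-16,-17,0]
    - [-1,20,-23.5,-26.5,0]
    - [-1,25.5,-30,-37,0]
    - [-1,30.5,-35.5,-48,0]

```text
time_s: 3.55
position: [0.5534, 0.1547, 0.0623]
orientation: [180.0, 0.0, 130.8]
force: [0.2, -0.6, 1.0]
opening: 0.0638
grasp_force: 10.0
```

>>> apply_moves:
  series:
    - [-1,4,-5,-12,0]
    - [-1,8,-9,-24,0]
    - [-1,11,-13,-36,0]
    - [-1,13,-15.5,-49,0]
    - [-1,13,-15.5,-49,0]

```text
time_s: 4.05
position: [0.5653, 0.1395, 0.0125]
orientation: [-179.9, -0.0, 130.8]
force: [1.0, 1.4, -3.7]
opening: 0.0641
grasp_force: 10.0
```

```bash
python3 - <<'E'
from h import *
s=sense(); print(s["position"],s["force"],s["wrist_torque"],s["time_s"])
c=grab("side"); im=c["color"][140:280,190:350]; cv2.imwrite("pics/s2.png",cv2.resize(im,None,fx=4,fy=4)[:,:,::-1])
E
```

```text
[0.56532848 0.13945122 0.01248063] [ 0.96674475  1.38082563 -3.68391428] [-0.06902328 -0.34433455 -0.12949808] 4.05
```

View pics/s2.png

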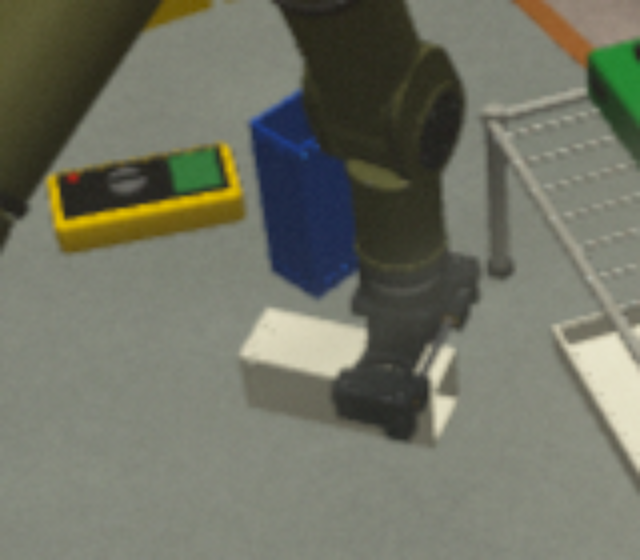

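The tub lies flat, mouth end under the gripper (crop 445,390) and base at crop (255,350). I let go, lift, move back toward the base and look at it with the wrist camera.

>>> apply_moves:
  series:
    - [1,0,0,0,0]
    - [1,0,0,0,0]
    - [1,0,0,20,0]
    - [1,0,0,50,0]
    - [1,0,0,80,0]

```text
time_s: 4.6
position: [0.565, 0.1396, 0.0953]
orientation: [-179.9, -0.0, 130.9]
force: [0.6, -0.4, 0.4]
opening: 0.0883
grasp_force: 0.0
```

>>> apply_moves:
  series:
    - [1,-18,21,20,0]
    - [1,-36,42,40,0]
    - [1,-54,63,40,0]
    - [1,-71,84,40,0]
    - [1,-71,84,40,0]

```text
time_s: 5.1
position: [0.4916, 0.2279, 0.1351]
orientation: [180.0, -0.2, 131.3]
force: [-0.3, 0.6, -0.9]
opening: 0.0881
grasp_force: 0.0
```

```bash
python3 - <<'E'
from h import *
s=sense(); print(s["position"],s["orientation"],s["force"],s["joints"].round(1),s["time_s"])
c=grab("wrist"); save(c,"w2.png"); np.save("w2.npy",c,allow_pickle=True)
t=np.array([.649,-.760,0]);n=np.array([.76,.649,0])
g=np.array([.5653,.1395,.064]);
print(proj(c,[g+28*t/1e3+.032*n,g+28*t/1e3-.032*n,g-.152*t-.032*n,g-.152*t+.032*n]).round())
E
```

```text
[0.49158918 0.22789427 0.13509802] [ 1.79962636e+02 -1.72570952e-01  1.31278958e+02] [-0.26610625  0.62652362 -0.89323607] [-25.4  42.1  -7.1 109.6   9.5  28.9   2.3] 5.1
[[354. 437.]
 [265. 436.]
 [256. 191.]
 [367. 192.]]
```

View pics/w2.png

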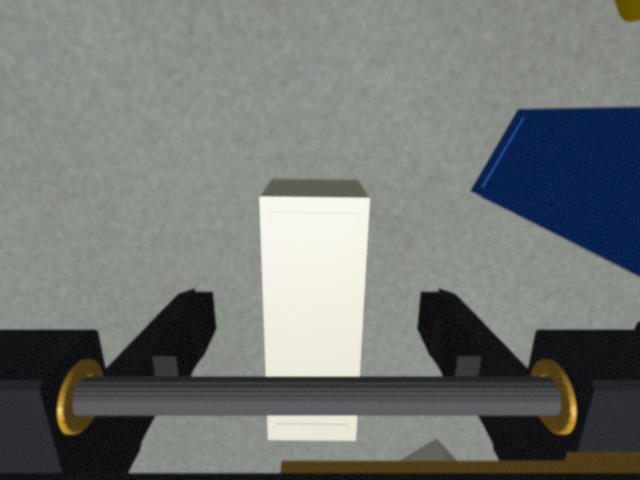

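The tub is lying as predicted, with its base edge at (260..369,197) and mouth end at (312,440). I descend and take a fresh firm hold about 40 mm from the base.

>>> apply_moves:
  series:
    - [1,0,0,-30,0]
    - [1,0,0,-65,0]
    - [1,0,0,-100,0]
    - [1,0,0,-120,0]
    - [1,0,0,-120,0]

```text
time_s: 5.65
position: [0.4938, 0.2215, 0.0119]
orientation: [-179.7, 0.0, 130.8]
force: [-0.9, 0.3, 0.5]
opening: 0.0882
grasp_force: 0.0
```

>>> apply_moves:
  series:
    - [-1,0,0,0,0]
    - [-1,0,0,0,0]
    - [-1,0,0,0,0]
    - [-1,0,0,0,0]
    - [-1,0,0,0,0]
  grip_force: 55

```text
time_s: 6.15
position: [0.4949, 0.2232, 0.0155]
orientation: [180.0, 0.0, 130.8]
force: [-1.2, -1.0, 6.3]
opening: 0.0631
grasp_force: 55.0
```

>>> apply_moves:
  series:
    - [-1,0,0,5,0]
    - [-1,0,0,10,0]
    - [-1,0,0,15,0]
    - [-1,0,0,20,0]
    - [-1,0,0,20,0]

```text
time_s: 6.65
position: [0.4951, 0.2239, 0.0349]
orientation: [179.9, 0.0, 130.9]
force: [0.4, 0.1, -5.3]
opening: 0.0637
grasp_force: 55.0
```

```bash
python3 - <<'E'
from h import *
s=sense(); print(s["position"],s["orientation"],s["force"],s["wrist_torque"],s["time_s"])
c=grab("side"); im=c["color"][140:280,190:350]; cv2.imwrite("pics/s3.png",cv2.resize(im,None,fx=4,fy=4)[:,:,::-1])
E
```

```text
[0.49510794 0.2239131  0.03491567] [1.79927666e+02 9.43997741e-03 1.30855069e+02] [ 0.4323662   0.13577535 -5.26423557] [0.02721948 0.01562235 0.0287087 ] 6.65
```

View pics/s3.png

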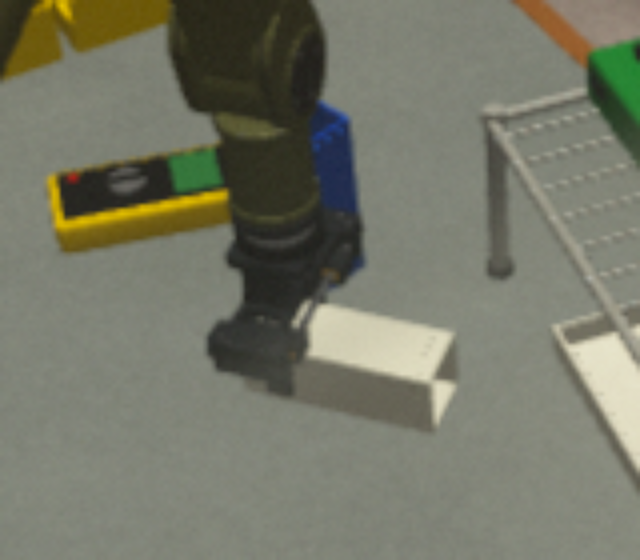

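It holds level with the full weight showing (5.3 N). The centre of mass is only about 6 mm on the mouth side of the grip, which gives gravity little lever for the pour. I regrip nearer the base and test that the tub pivots when the grip is eased. The lift stays at 20 mm, so the slope stays under 10 degrees.

>>> apply_moves:
  series:
    - [-1,0,0,-10,0]
    - [-1,0,0,-19.5,0]
    - [-1,0,0,-19.5,0]
    - [1,0,0,-19.5,0]
    - [1,0,0,-19.5,0]

```text
time_s: 7.2
position: [0.4948, 0.2237, 0.0143]
orientation: [-180.0, 0.0, 130.9]
force: [-0.4, 0.2, 0.2]
opening: 0.0774
grasp_force: 0.0
```

>>> apply_moves:
  series:
    - [1,0,0,0,0]
    - [1,-7,8,0,0]
    - [1,-14,17,0,0]
    - [1,-14,17,0,0]
    - [-1,-14,17,0,0]

```text
time_s: 7.7
position: [0.4802, 0.2415, 0.0148]
orientation: [180.0, -0.0, 130.9]
force: [0.5, -0.5, 0.2]
opening: 0.082
grasp_force: 0.0
```

>>> apply_moves:
  series:
    - [-1,0,0,0,0]
    - [-1,0,0,0,0]
    - [-1,0,0,0,0]
    - [-1,0,0,0,0]
    - [-1,0,0,0,0]
  grip_force: 60

```text
time_s: 8.2
position: [0.4809, 0.2402, 0.0148]
orientation: [-180.0, 0.0, 130.8]
force: [-0.0, -1.5, 1.2]
opening: 0.0638
grasp_force: 60.0
```

>>> apply_moves:
  series:
    - [-1,0,0,5,0]
    - [-1,0,0,10,0]
    - [-1,0,0,15,0]
    - [-1,0,0,20,0]
    - [-1,0,0,20,0]

```text
time_s: 8.7
position: [0.4811, 0.241, 0.0355]
orientation: [179.9, 0.0, 130.9]
force: [0.2, -0.4, -4.8]
opening: 0.0638
grasp_force: 60.0
```

```bash
python3 - <<'E'
from h import *
s=sense(); print(s["position"],s["orientation"],s["force"],s["wrist_torque"],s["time_s"])
E
```

```text
[0.48107241 0.24096299 0.0355083 ] [1.79923706e+02 4.58294076e-03 1.30852639e+02] [ 0.20871391 -0.43091114 -4.8483888 ] [ 0.11634945  0.11515574 -0.00975838] 8.7
```

>>> apply_moves:
  series:
    - [-1,0,0,0,0]
    - [-1,0,0,0,0]
    - [-1,0,0,0,0]
    - [-1,0,0,0,0]
    - [-1,0,0,0,0]
  grip_force: 8

```text
time_s: 9.2
position: [0.4808, 0.2408, 0.0347]
orientation: [180.0, 0.0, 130.9]
force: [-0.1, 0.5, -2.3]
opening: 0.064
grasp_force: 8.0
```

```bash
python3 - <<'E'
from h import *
s=sense(); print(s["position"],s["orientation"],s["force"],s["wrist_torque"],s["time_s"])
E
```

```text
[0.48081496 0.24079649 0.03473695] [1.79981302e+02 1.49508212e-03 1.30863156e+02] [-0.08313097  0.4879397  -2.26972387] [-0.07986426 -0.09627229  0.0843546 ] 9.2
```

At 60 N the tub holds level. At 8 N it pivots mouth-down, and the bench then carries part of the weight, so it behaves as I want. I set it flat again, grip firmly, lift it, carry it round to in front of the tray and check that it is level.

>>> apply_moves:
  series:
    - [-1,0,0,-10,0]
    - [-1,0,0,-20,0]
    - [-1,0,0,-20.5,0]
    - [-1,0,0,-20.5,0]
    - [-1,0,0,-20.5,0]

```text
time_s: 9.7
position: [0.4802, 0.2402, 0.0137]
orientation: [-179.9, -0.0, 130.8]
force: [-0.1, 0.5, -5.2]
opening: 0.0641
grasp_force: 8.0
```

>>> apply_moves:
  series:
    - [-1,0,0,0,0]
    - [-1,0,0,0,0]
    - [-1,0,0,0,0]
    - [-1,0,0,0,0]
  grip_force: 60

```text
time_s: 10.1
position: [0.4807, 0.2406, 0.0143]
orientation: [180.0, -0.0, 130.8]
force: [0.3, 0.6, -4.9]
opening: 0.0636
grasp_force: 60.0
```

>>> apply_moves:
  series:
    - [-1,0,0,8,0]
    - [-1,0,0,22,0]
    - [-1,0,0,38,0]
    - [-1,0,0,52,0]
    - [-1,0,0,60,0]

```text
time_s: 10.6
position: [0.4814, 0.2409, 0.0763]
orientation: [179.9, 0.0, 130.8]
force: [-0.6, 0.2, -4.7]
opening: 0.0636
grasp_force: 60.0
```

>>> apply_moves:
  series:
    - [-1,2,-12,0,0.03]
    - [-1,5,-35,0,0.08]
    - [-1,8,-60,0,0.15]
    - [-1,11,-85,0,0.23]
    - [-1,14,-110,0,0.31]

```text
time_s: 11.1
position: [0.4948, 0.1296, 0.0747]
orientation: [-180.0, 0.0, 148.8]
force: [0.6, 0.0, -4.9]
opening: 0.0639
grasp_force: 60.0
```

>>> apply_moves:
  series:
    - [-1,4,-30,0,0.09]
    - [-1,8,-60,0,0.18]
    - [-1,12,-85,0,0.27]
    - [-1,15,-108,0,0.35]
    - [-1,16,-119,0,0.39]

```text
time_s: 11.6
position: [0.5107, 0.0077, 0.0746]
orientation: [-179.8, 0.0, 170.9]
force: [-1.2, -0.7, -4.6]
opening: 0.0636
grasp_force: 60.0
```

```bash
python3 - <<'E'
from h import *
s=sense(); print(s["position"],s["orientation"],s["force"],s["wrist_torque"],s["joints"].round(1),s["time_s"])
c=grab("side"); im=c["color"][180:330,220:420]; cv2.imwrite("pics/s4.png",cv2.resize(im,None,fx=4,fy=4)[:,:,::-1])
E
```

```text
[0.5106844  0.00770469 0.07455505] [-1.79826526e+02  5.61039751e-03  1.70858529e+02] [-1.19703143 -0.65152297 -4.55161337] [ 0.0244328   0.17436818 -0.04064491] [  3.5  47.4 -15.9 116.2  34.7  21.   40.6] 11.6
```

View pics/s4.png

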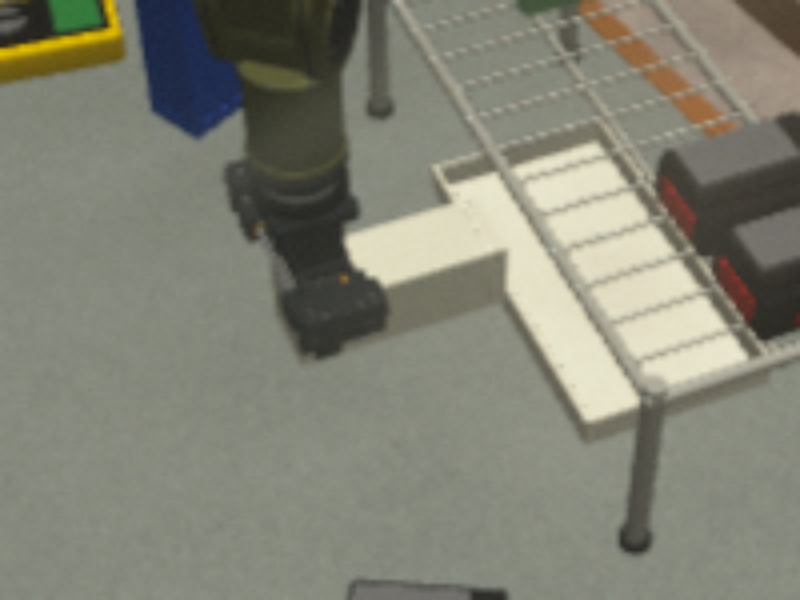

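The tub is level, mouth at crop (505,270), lined up square to the tray. I bring the mouth in under the shelf.

>>> apply_moves:
  series:
    - [-1,15,-2,0,0]
    - [-1,40,-6,0,0]
    - [-1,68,-11,0,0]
    - [-1,94,-15,0,0]
    - [-1,108,-17,0,0]

```text
time_s: 12.15
position: [0.6209, -0.0056, 0.0746]
orientation: [180.0, 0.1, 170.9]
force: [0.5, 0.5, -4.6]
opening: 0.0635
grasp_force: 60.0
```

>>> apply_moves:
  series:
    - [-1,0,0,0,0]
    - [-1,0,0,0,0]
    - [-1,0,0,0,0]
    - [-1,0,0,0,0]
    - [-1,0,0,0,0]
  grip_force: 8

```text
time_s: 12.65
position: [0.6179, -0.0049, 0.0745]
orientation: [-180.0, -0.1, 171.0]
force: [-0.7, 0.1, -2.2]
opening: 0.0641
grasp_force: 8.0
```

```bash
cat > st.py <<'E'
from h import *
s=sense(); print(s["position"].round(4),s["orientation"].round(1),s["force"].round(2),s["wrist_torque"].round(3),s["time_s"])
E
python3 st.py
```

```text
[ 0.6179 -0.0049  0.0745] [-1.80e+02 -1.00e-01  1.71e+02] [-0.72  0.12 -2.19] [ 0.133  0.04  -0.025] 12.65
```

>>> apply_moves:
  series:
    - [-1,0,0,4,0]
    - [-1,0,0,8,0]
    - [-1,0,0,12,0]
    - [-1,0,0,16,0]
    - [-1,0,0,20,0]

```text
time_s: 13.15
position: [0.6188, -0.0053, 0.0948]
orientation: [180.0, 0.0, 171.0]
force: [0.6, -0.1, -2.6]
opening: 0.0639
grasp_force: 8.0
```

>>> apply_moves:
  series:
    - [-1,0,0,4,0]
    - [-1,0,0,8,0]
    - [-1,0,0,12,0]
    - [-1,0,0,16,0]
    - [-1,0,0,20,0]

```text
time_s: 13.65
position: [0.6188, -0.0053, 0.1146]
orientation: [180.0, 0.0, 171.0]
force: [-0.4, 0.8, -2.8]
opening: 0.0641
grasp_force: 8.0
```

>>> apply_moves:
  series:
    - [-1,0,0,0,0]
    - [-1,0,0,0,0]
    - [-1,0,0,0,0]
    - [-1,0,0,0,0]
    - [-1,0,0,0,0]

```text
time_s: 14.15
position: [0.6191, -0.0052, 0.1144]
orientation: [180.0, 0.0, 171.0]
force: [-0.1, 1.2, 1.3]
opening: 0.0638
grasp_force: 8.0
```

```bash
python3 - <<'E'
from h import *
exec(open("st.py").read())
def tubtilt(): pass
c=grab("side"); im=c["color"][170:320,240:440]; cv2.imwrite("pics/s5.png",cv2.resize(im,None,fx=4,fy=4,interpolation=cv2.INTER_CUBIC)[:,:,::-1])
t=grab("top"); np.save("t5.npy",t,allow_pickle=True); np.save("s5.npy",c,allow_pickle=True)
# dark sockets in tray region (top view): compare with first picture
a=np.load("top0.npy",allow_pickle=True).item()["color"].astype(int).sum(2); b=t["color"].astype(int).sum(2)
m=((a-b)>150).astype(np.uint8); n,l,S,C=cv2.connectedComponentsWithStats(m)
for i in range(1,n):
    if S[i,4]>15 and 260<C[i,0]<420 and 100<C[i,1]<240: print(S[i],C[i].round(),ray(t,C[i],.015).round(3))
E
```

```text
[ 0.6191 -0.0052  0.1144] [180.   0. 171.] [-0.1   1.22  1.33] [-0.002 -0.1   -0.021] 14.15
[335 145   9   6  47] [339. 147.] [[ 0.843 -0.045  0.015]]
[ 294  153   72   55 1654] [329. 186.] [[ 0.732 -0.016  0.015]]
[295 220  14   4  27] [301. 221.] [[0.637 0.061 0.015]]
[286 223   8   3  16] [289. 224.] [[0.63  0.094 0.015]]
```

>>> apply_moves:
  series:
    - [-1,0,0,0,0]
    - [-1,0,0,0,0]
    - [-1,0,0,8,0]
    - [-1,0,0,16,0]
    - [-1,0,0,25,0]
  grip_force: 60

```text
time_s: 14.75
position: [0.618, -0.0054, 0.1395]
orientation: [-180.0, -0.1, 171.0]
force: [0.1, -1.0, -1.6]
opening: 0.0634
grasp_force: 60.0
```

>>> apply_moves:
  series:
    - [-1,0,0,0,0]
    - [-1,0,0,0,0]
    - [-1,0,0,0,0]

```text
time_s: 15.05
position: [0.6185, -0.0054, 0.1391]
orientation: [-180.0, -0.0, 171.0]
force: [-0.4, 0.8, -1.8]
opening: 0.0633
grasp_force: 60.0
```

```bash
python3 - <<'E'
from h import *
exec(open("st.py").read())
c=grab("side"); im=c["color"][170:320,240:440]; cv2.imwrite("pics/s6.png",cv2.resize(im,None,fx=4,fy=4,interpolation=cv2.INTER_CUBIC)[:,:,::-1])
E
```

```text
[ 0.6185 -0.0054  0.1391] [-180.   -0.  171.] [-0.41  0.79 -1.75] [0.07  0.306 0.027] 15.05
```

View pics/s6.png

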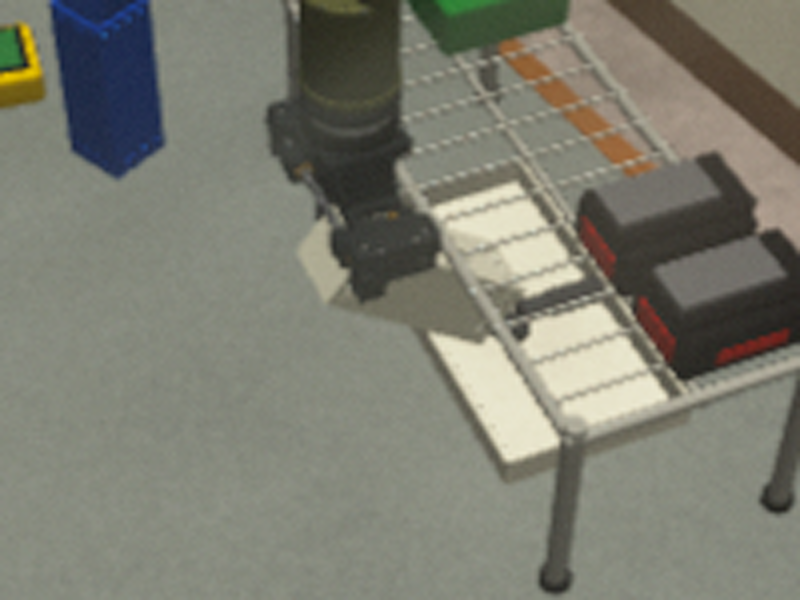

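One socket lies on the tray at crop (565,295). Another pokes out at the mouth at crop (515,325). I raise a bit more while drawing back so the tails drop free.

>>> apply_moves:
  series:
    - [-1,-5,1,4,0]
    - [-1,-10,2,9,0]
    - [-1,-15,2.5,14,0]
    - [-1,-18,3,18,0]
    - [-1,-18,3,18,0]

```text
time_s: 15.6
position: [0.6004, -0.0021, 0.1581]
orientation: [180.0, 0.0, 171.0]
force: [-0.4, 0.2, -2.1]
opening: 0.0633
grasp_force: 60.0
```

>>> apply_moves:
  series:
    - [-1,0,0,0,0]
    - [-1,0,0,0,0]
    - [-1,0,0,0,0]

```text
time_s: 15.9
position: [0.6007, -0.0024, 0.1571]
orientation: [180.0, -0.0, 171.0]
force: [0.1, 0.3, -1.8]
opening: 0.0635
grasp_force: 60.0
```

```bash
python3 - <<'E'
from h import *
import time
F=[];
for k in range(6):
    c=grab("side" if k%2 else "top"); s=sense(); F.append(np.r_[s["force"],s["wrist_torque"]])
    if k==1: sd=c
    if k==0: tp=c
print(np.mean(F,0).round(3)); exec(open("st.py").read())
for c,nm in((sd,"side0"),(tp,"top0")):
    im=c["color"]; m=(im.max(2)<75).astype(np.uint8)
    # only within tray floor polygon
    u=np.array([.988,-.156,0]);v=np.array([.156,.988,0]);b=np.array([.6885,-.0165,.003])
    poly=proj(c,[b-.16*v,b+.16*v,b+.17*u+.16*v,b+.17*u-.16*v]).astype(np.int32)
    k=np.zeros_like(m); cv2.fillPoly(k,[poly],1)
    o=np.load(nm+".npy",allow_pickle=True).item()["color"]; m=m*k*((o.max(2)>110).astype(np.uint8))
    n,l,S,C=cv2.connectedComponentsWithStats(m)
    for i in range(1,n):
        if S[i,4]>8: 
            p=ray(c,C[i],.015)[0]-b; print(nm,S[i],"s,v mm",round(1e3*p@u),round(1e3*p@v))
    x0,y0,w,h=cv2.boundingRect(poly)
    g=cv2.resize(im[y0:y0+h,x0:x0+w].max(2),None,fx=.5,fy=.5,interpolation=cv2.INTER_AREA) if nm=="side0" else im[y0:y0+h,x0:x0+w:2].max(2)[::2]
    print(x0,y0); print("\n".join("".join(" .:-=+*#%@"[::-1][min(9,int(a)//26)] for a in r) for r in g))
E
```

```text
[-0.768 -0.013 -2.088  0.075  0.311 -0.01 ]
[ 0.6008 -0.0023  0.1572] [180.  -0. 171.] [-1.31 -0.14 -2.23] [0.076 0.309 0.015] 16.2
side0 [327 222  17  14 134] s,v mm 24 125
327 214
%%%*===-=====+++++++=++--======+=+++++++++
%###+=+=-=+++++++=-..:+=-====+++++++++++++
#%%#*==+-=+++=-:.....:=+=====*#*++++++++++
##**##**=-=-:....::::..=+-==+###++++++++++
########+=:...:::.......++-=+###*++++++**#
########+=-:::..........:*-=+*###*++**####
########*-=-:...........:=+-**+###*#######
########*:=--:::....::::.:+++*+*##########
########=::=-:::.:::......:+++*+*#########
########=::-=----:.........=+=**+#########
#######*+=--=--:::.........-=++*+*######**
####*++++++++=-::::.....:::.:+++*#####*+++
##*+++++++++++=-=-:..:::.....=*=*#####*+++
##+++++++++++++-===-:.....:=+***+######*++
*++++++++++++++=-=++:..:=+*****+=*######*+
++++++++++++++++=-*#*++*****+=++*+=***###+
+++++++++++++++++-+#*#***+++=-..=*-**+###*
====++++++++++++*=-***+=--:......++=***###
=======+++++++++#*-==*+..........:+++***%#
========++:--==.:+=-+#+..........:-+=**+#%
=========*-.......:=-+:.......:::..+*=**+%
=========++:...
[... 2456 characters left out ...]
...:-==
-........:**#********++++**********+*++:..-:.......-......--==
:::::::...+**#*****++++************+**+=:.-:......:-......--==
++=---::::=*******++++**************+*+==--:::....-:......--==
===++++++=+***#***++*****************++=+--------:-:......-===
========+=+****#***********************+++===-----------::====
=======*********************************++::::--==-=-------===
=======#****#***#*************************=......:::--=====---
======+**+**##***#*************************::::.........:=====
======*******#*****************************=--::::::::...--===
======*=*****##*****+**********************#+++++=---:::::-===
======********#**+**+*************************++===+++++=-====
```

The hand still carries about 2 N with a large moment. A socket is probably leaning in the mouth, propped end-to-end against one already in the tray. I go back in a little and shake sideways so it slips past.

>>> apply_moves:
  series:
    - [-1,8,-1,0,0]
    - [-1,11,14,0,0]
    - [-1,14,34,0,0]
    - [-1,14,39,0,0]
    - [-1,14,39,0,0]

```text
time_s: 16.7
position: [0.6153, 0.0389, 0.1575]
orientation: [179.9, 0.1, 171.1]
force: [-0.1, 0.1, -1.4]
opening: 0.0636
grasp_force: 60.0
```

```bash
cat > av.py <<'E'
from h import *
F=[]
for k in range(4): camera("side"); s=sense(); F.append(np.r_[s["force"],s["wrist_torque"]])
print(np.mean(F,0).round(3)); exec(open("st.py").read())
c=grab("top"); o=np.load("top0.npy",allow_pickle=True).item()["color"]
print("\n".join("".join(" .:-=+*#%@"[::-1][min(9,int(a)//26)] for a in r) for r in c["color"][136:212:2,272:396:2].max(2)))
E
python3 av.py
```

```text
[-2.830e-01 -4.790e-01 -1.414e+00  1.200e-02  4.300e-02 -1.000e-03]
[0.6148 0.0353 0.1572] [-179.9    0.   170.9] [-0.17 -0.35 -1.2 ] [ 0.017  0.005 -0.013] 16.9
+#==:-++++=---:::---==================-===========####+=======
**==:-.::--=+-+++=----::---===========-=======-===####+=======
**==-:.......-::--=++-++=---:-----============-===####========
#+-==-::....:-......:----=+++===---::----=====-==+####========
#+==-------:--:......-.....::---#***+==--::::---=+####========
+==--:::--===------::-:......-.:****---=+++++==-:+####========
===:-......:-::-=---==----:::-.-****:-:..:::-==++####*========
===:-.......-.....::---==------==+++:-.......-:.:*###+========
===-:.......-.......-:...:::-====-----:::::..-:..*###++=======
===-:.......-.......-:......-::+***====-------:::########*++++
==--.......::.......-.......-::****:::.:::--=---=#%%#%%%%#####
==--.......:.......:-.......-::****:-:......:-::-#%#++=+###%%%
==:-.......::.....:-:.......-.-****:-:......::...-=++*+**==*+=
==--.......-....:=*+:..:-:.:-:-***=:-:......-:......:-:---++*+
==--.......-...-****+-=+*-.::.=***::-.......-:......::..
[... 755 characters left out ...]
...:-==
=*******+*******************+==:..-.......-:.......-......--==
-***#************************++=---::::...-:......::......--==
*#***#*************************+-----------:::....-:......--==
*#******************************=-====-----------:-:......:===
**#***#*************************+...:::-=====-----------::====
***#*****************************-.........:::--==-=--------==
***#*****+************************-::::.:........:::--=====---
****#**+**+*************************+=-::::::::.........:=====
*****#*++*+************************#****++==--::::::::...--===
****+#**+++****************************+===++++++=---:::::-===
****+*##+++*##*************************+===========+++++=-====
```

Force is about −1.3 N with near-zero moment, which matches an empty tub, so the sockets have dropped out. I back straight out.

>>> apply_moves:
  series:
    - [-1,-15,2,0,0]
    - [-1,-45,7,0,0]
    - [-1,-85,13,0,0]
    - [-1,-125,19,0,0]
    - [-1,-150,23,0,0]

```text
time_s: 17.45
position: [0.4616, 0.059, 0.1575]
orientation: [-179.9, -0.1, 170.9]
force: [0.1, 0.1, -2.7]
opening: 0.0635
grasp_force: 60.0
```

```bash
python3 av.py
```

```text
[-1.187 -0.232 -1.366  0.032  0.136 -0.013]
[0.4653 0.0594 0.1577] [1.800e+02 1.000e-01 1.709e+02] [-0.18  0.   -1.41] [ 0.04   0.051 -0.006] 17.65
+#==:-++++=----:----==================-===========####+=======
**==:-.::--=+-+++=---------===========-=======-===####+=======
**==--......:-::--=++-++=---:-----============-==+####+=======
#+-==-::....:-...::::----++++=+==--::----========+####========
#+==----------::.::.:-:....::--=#***++=---::--===+####========
*==--:::--===------::-::....:-::****--=++++++==--+####========
===:-......:----===-==----:::-:-****:-:::::--==++####*========
===:-.......-:...:::---===-----==+++:-:......-:.:*###+========
===--.......-.......-::::::--====------::::.:-:.:*###++=======
===-:.......-.......-:..::..-::+***=====------:::########**+++
==--:......::......:-...:..:-::****::-:::---=-=-=%%%#%%%%#####
==--.......-:......:-......:-:-****:-:.::::::-::-#%#++=+###%%%
==:-.......::......::...:..:-:-****:-:::::::-::..-=++*+**==*+=
==--.......-.......-:.::-:.:-:-***=:-:::::::-:....:::-:--=++**
==--.......-.......:--+**-::::=***::-:::::::-:.::..::-....::==
==-:...
[... 741 characters left out ...]
...:-==
-:.......:::-====------------:::::-:......-:......:-......--==
:::::::........:::--======---------:::::..-:......:-......--==
++=---::::::::........::---=====-----------:::....-:......--==
===++++++=--::::::::.....::::::---=====----------:-::::..:-===
==========++++++=--:::::::::........:::-======----------::====
=================+++++=---::::::::........:::--===-=------====
========================+++++=---::::::::........:::--=====---
==============================++++++=--::::::::........::===++
=====================================++++++=--:::::::::.:--===
===========================================++++++=---::::--===
==================================================++++++=-====
```

All three sockets lie inside the tray (top-view dark bars around (338,157), (328,183), (308,171)). I set the tub down in front of the shelf: mouth edge on the bench, ease the grip, lower flat.

>>> apply_moves:
  series:
    - [-1,0,0,-12,0]
    - [-1,0,0,-24,0]
    - [-1,0,0,-34,0]
    - [-1,0,0,-42,0]
    - [-1,0,0,-42,0]

```text
time_s: 18.2
position: [0.4647, 0.0595, 0.1143]
orientation: [-180.0, -0.1, 170.9]
force: [0.2, -0.6, -0.9]
opening: 0.0634
grasp_force: 60.0
```

>>> apply_moves:
  series:
    - [-1,0,0,0,0]
    - [-1,0,0,0,0]
    - [-1,-3,0,-8,0]
    - [-1,-8,1,-20,0]
    - [-1,-13,2,-32,0]
  grip_force: 6

```text
time_s: 18.7
position: [0.452, 0.0618, 0.0837]
orientation: [179.9, 0.1, 170.9]
force: [-1.7, 0.5, 0.8]
opening: 0.0639
grasp_force: 6.0
```

>>> apply_moves:
  series:
    - [-1,-4,0,-12,0]
    - [-1,-7,1,-24,0]
    - [-1,-10,1,-36,0]
    - [-1,-13,2,-48,0]
    - [-1,-15,2,-58,0]

```text
time_s: 19.2
position: [0.4388, 0.0636, 0.0315]
orientation: [-179.8, -0.2, 171.0]
force: [-0.5, 0.2, -0.0]
opening: 0.064
grasp_force: 6.0
```

>>> apply_moves:
  series:
    - [-1,0,0,-5,0]
    - [-1,0,0,-10,0]
    - [-1,0,0,-11,0]
    - [-1,0,0,-11,0]

```text
time_s: 19.6
position: [0.4398, 0.0637, 0.0211]
orientation: [-180.0, -0.1, 171.0]
force: [-0.2, -0.9, -1.4]
opening: 0.064
grasp_force: 6.0
```

```bash
python3 st.py
```

```text
[0.4398 0.0637 0.0211] [-1.80e+02 -1.00e-01  1.71e+02] [-0.2  -0.94 -1.36] [ 0.037 -0.056 -0.065] 19.6
```

>>> apply_moves:
  series:
    - [-1,0,0,-3,0]
    - [-1,0,0,-6,0]
    - [-1,0,0,-7,0]
    - [1,0,0,-7,0]
    - [1,0,0,-7,0]

```text
time_s: 20.1
position: [0.4394, 0.0634, 0.0142]
orientation: [-179.9, -0.1, 170.9]
force: [-0.1, -0.2, -0.2]
opening: 0.078
grasp_force: 0.0
```

>>> apply_moves:
  series:
    - [1,0,0,0,0]
    - [1,0,0,20,0]
    - [1,0,0,60,0]
    - [1,0,0,110,0]
    - [1,0,0,150,0]

```text
time_s: 20.6
position: [0.4383, 0.063, 0.1468]
orientation: [-179.8, -0.4, 171.0]
force: [1.1, -0.0, -0.2]
opening: 0.0881
grasp_force: 0.0
```

>>> apply_moves:
  series:
    - [1,-5,45,0,0]
    - [1,-10,90,0,0]
    - [1,-15,135,0,0]
    - [1,-20,180,0,0]
    - [1,-20,180,0,0]

```text
time_s: 21.1
position: [0.4184, 0.2519, 0.1468]
orientation: [179.6, -0.1, 171.5]
force: [0.8, 0.2, 0.5]
opening: 0.0882
grasp_force: 0.0
```

```bash
python3 - <<'E'
from h import *
exec(open("st.py").read())
a=np.load("top0.npy",allow_pickle=True).item()["color"]; c=grab("top"); im=c["color"]
m=((im.min(2)>165)&(im.max(2).astype(int)-im.min(2)<25)).astype(np.uint8); m[:212]=0; m[:,500:]=0
n,l,S,C=cv2.connectedComponentsWithStats(m)
for i in range(1,n):
    if S[i,4]>200:
        r=cv2.minAreaRect(np.argwhere(l==i)[:,::-1].astype(np.float32)); print("white",S[i,4],r,ray(c,cv2.boxPoints(r),.064).round(3).tolist())
# bystanders / shelf / blue: shift between first and now
for nm,(x0,x1,y0,y1) in dict(meter=(100,158,240,325),blue=(155,210,212,262),battery=(398,458,258,322),tape=(500,552,255,305),shelfR=(395,455,100,225),shelfL=(205,285,80,200)).items():
    p,q=[cv2.cvtColor(z[y0:y1,x0:x1],cv2.COLOR_RGB2GRAY).astype(np.float32) for z in(a,im)]
    print(nm,np.abs(p-q).mean().round(2),np.round(cv2.phaseCorrelate(p,q)[0],2))
print("\n".join("".join(" .:-=+*#%@"[::-1][min(9,int(v)//26)] for v in r) for r in im[140:212:2,272:396:2].max(2)))
E
```

```text
[0.4184 0.2519 0.1468] [ 1.796e+02 -1.000e-01  1.715e+02] [0.79 0.2  0.46] [0.024 0.024 0.013] 21.1
white 1739 ((303.7348937988281, 267.1644287109375), (25.023183822631836, 70.08689880371094), 8.426968574523926) [[0.424, 0.098, 0.064], [0.604, 0.071, 0.064], [0.593, 0.006, 0.064], [0.414, 0.035, 0.064]]
meter 5.16 [-0.05  0.04]
blue 4.32 [-0.01  0.02]
battery 5.58 [-0.   -0.06]
tape 6.12 [0.01 0.  ]
shelfR 5.42 [0.04 0.48]
shelfL 5.49 [-0.01  0.  ]
**==--......:-:---=++-++=---:-----============-==+####+=======
#+-==-:::...:-...::::---=++++=+==--::----========+####========
#+==-=--------::.::.:-:...:::--=#***++=---::--===+####========
*==--:::--===------::-::...::-::****--=++++++==--+####========
===:-......:----===-==----:::-:-****:-:::::--==++####*========
===:-.......-:..::::---===-----=++++:-:......-:::*###+========
===--.......-.......-::::::--======----::::.:-:.:*###*+=======
===-:......:-......:-:..::::-::****=====------:::########**+++
==--:......::......:-..:::.:-::****::-:::---===-=%%%#%%%%#####
==--:......-:......:-..:::.:-:-****:-:.::::::-::-#%#++=+###%%%
==:-.......::....
[... 920 characters left out ...]
...:-==
-:.......:::-====------------:::::-:......-:......:-:.....--==
:::::::........:::--======---------:::::::-:......:-......--==
++=---::::::::.......:::---=====-----------::::...-:.....:--==
===++++++=--::::::::.....::::::---=====----------:-::::..:-===
==========++++++=--::::::::::::....::::-======----------::====
=================+++++=---::::::::........::---=====------====
========================+++++=---::::::::........::---=====---
==============================++++++=--::::::::..:.....::===++
=====================================++++++=--:::::::::.:--===
===========================================++++++==--::::--===
==================================================++++++=-====
```

```bash
python3 -c "
from bench import *
print(sign_off())"
```

```text
the job is handed in; nothing more can be done
None
```

The job is handed in: all three sockets are in the tray, the empty tub lies released on the bench in front of the shelf, and the bystanders show no movement in the before/after top views (about 21 s used).

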